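Lay an axle stub in the puller's saddles with its keyway up

ROBOT

A 6-joint arm with a two-finger parallel gripper is mounted at the origin on the work surface. World frame = base frame: x ahead of the robot, y to its left, z up, the work surface at z = 0. Lengths are in m, angles in rad, forces in N, time in s.
With the tool pointing down it reaches from about 0.3 to 0.85 m from the base axis. Payload 5.4 kg.
Tool frame: the origin (TCP) lies midway between the tips of the shut fingers; the grasp point (between the pads) lies 19 mm behind it; z points along the fingers, y is the line along which they close (so a half turn about z gives the same grasp; the last joint's range is limited). The gripper opens to 85 mm and grips with 20 to 120 N. Pads are 22 mm wide; open, the fingers measure 114 mm over their backs; the gripper's body (76 mm by 85 mm) begins 54 mm behind the grasp point. The pads swing forward as they close: fully open they stand 13 mm farther back than shut.
Start: joints at [-1.473, 0.158, 1.597, -0, 1.386, -0.21], TCP at [0.174, -0.548, 0.231] pointing down, gripper open.
Joint ranges: [-2.91, 2.91], [-0.94, 2.29], [0.18, 2.7], [-1.29, 4.43], [0.17, 2.64], [-3, 3]. Speed limits (rad/s): [2.57, 2.57, 3.14, 3.14, 3.14, 3.14].

INTERFACE

Orientations are given as [roll, pitch, yaw] about the fixed x, y, z axes, in that order (R = Rz(yaw) Ry(pitch) Rx(roll)).
In Python, from cell import robot gives the robot as it stands. The module is installed in compiled form; this text tells all that it offers.
- The arm moves only by the tool move_arm, never from a script. Its argument "commands" is a list of rows, each an object with "delta_pos": the shift along the tool's x, y, z in cm, a list of three; "delta_rot": the turn, a rotation vector about the tool's x, y, z in degrees, a list of three. In form: [{"delta_pos": [x, y, z], "delta_rot": [rx, ry, rz]}, ...]. A call has 1 to 20 rows; each row shifts and turns the commanded pose from where the row before left it, along the tool's axes as they then stand; what a row does not reach is not made up. A row lasts 1/12 s, in which the tool goes at most 41.7 mm and 7.16 degrees, less where a joint would pass 70% of its speed; a pose out of reach is approached as far as the arm can. A call with a gripper value outside its range is refused whole. "jaw" is the opening, from 0 (shut) to 1 (fully open), set as the call begins (left out, the last holds). The fingers move at their own pace and stop on an object; "grip_force" is the grip in N (left out, the last holds). Time passes only in rows, so rows that do not move let the fingers close. It gives the time, the measured TCP pose, the force, the opening and the grip force at its end, in the units of the state.
- robot.state(): the state, without advancing time (a new reading comes with each control period).
- robot.snapshot(name): name is "side" or "top"; returns (picture, depth): 420x560x3 uint8, blue, green, red; 420x560 float32, m along the optical axis (not along the pixel's ray), 0 where there is no reading.
- robot.calibration(name): a dict with "fx", "fy", "cx", "cy" (pixels), "k1" (the pictures are not rectified: a ray, as slopes to the right and down, at radius r is drawn at 1 + k1 r^2 times it, then the intrinsics apply), "R" (3x3) and "t" (3): a world point X has camera coordinates R X + t. Camera axes: x right, y down, z forward; pixel columns grow to the right and rows downward; lengths in m; the calibration is good to about 2 mm. A picture is of the moment at which its call begins. calibration takes no time and is no camera call.
- robot.job_done(): hands the job in; it is judged then, once.
The state is a dict: "time": time; "joint_positions": joint angles; "joint_vel": joint speeds; "joint_efforts": joint torques, N m; "eef_pos": TCP position; "eef_rot": TCP orientation; "force": force on the tool from outside, world axes, zero at the start; "torque": the same for the moment, N m; "finger_gap": finger opening in m; "grasp_force": force on a finger pad.
Only numpy, scipy, OpenCV 4.12 (cv2) and the standard library are available. Lean on these libraries where they do the work, as an engineer would, in place of code of your own. Each camera call takes 0.05 s, during which the arm holds its last target. There are 200 camera calls.

TASK

Take the hollow steel axle stub from the wooden rest and lay it down in the two V-saddles of the lever puller, slotted end towards the puller's fork, about centred over the saddles, and turned so that its keyway faces straight up. The keyway starts somewhere underneath, further round than one grip can turn it. Do not let it drop, and leave the other things on the shelf where they are.

Things in the scene. Friction and masses are not known exactly. Their poses are not given: they have to be found in the camera images.
- axle: the axle stub: a steel tube 200 mm long, 40 mm outside, 30 mm inside diameter, 0.65 to 0.9 kg, lying level in a wooden rest. Origin on its axis, half-way along (also the place to grip). z runs along it to its slotted end, x points out through the middle of its keyway: up when the job is done. At the start x is 120 to 180 degrees from up, to either side, and z points away from the robot
- key_end (a point): centre of the axle stub's slotted end face, on its axis, 100 mm from the stub's origin. The keyway is a slot 12 mm wide, cut through the tube's wall along the last 42 mm and open at this end
- rest_mid (a point): middle of the wooden rest (fixed), on the axis of the axle stub lying in it, 95 mm above the shelf. Two V-notched boards, 16 mm thick and 80 mm wide, stand across the stub 39 mm to either side of this point (78 mm clear between them), tops 3 mm below the axis, on a base board 150 x 100 mm, 15 mm thick. x points along the stub, z up
- seat (a point): where the stub's origin belongs: on the axis of a 40 mm round lying in the two V-saddles of the lever puller (fixed), half-way between them, 105 mm above the shelf. x points along the saddles to the fork, z up. Saddles: iron, 16 mm thick, 66 mm wide, 78 mm clear between them, tops 3 mm below the axis. The puller's bed plate, 130 mm wide, lies 87 mm below
- fork (a point): middle of the puller's upright iron fork, open at the top, at axis height, 152 mm from the seat along its x. The fork is 20 mm thick, 106 mm wide, its slot 50 mm wide; it rises 45 mm above this point. Beyond it stand the ram guide (60 mm wide, 38 mm above this point) and, 148 mm beyond, a long level steel lever at this height that reaches 390 mm to the seat's +y
- punch: a steel pin punch, 150 mm long, 13 mm thick, lying down; only to be left alone. Origin on the surface below it, under its middle
- pulley: a bronze throttle pulley, 64 mm across and 26 mm high, lying flat; only to be left alone. Origin on the surface below it, under its centre
- bushing: a flanged brass bushing, 52 mm across and 45 mm high, standing on its flange beside the puller; only to be left alone. Origin on the surface below it, under its centre
- bearing: a ball bearing ring, 68 mm across, 40 mm bore, 15 mm thick, lying flat on the puller's bed plate at its robot end; only to be left alone. Origin on the surface below it, under its centre
- cover: a black plastic carburetor cover, 85 x 70 x 39 mm; only to be left alone. Origin on the surface below it, under its centre
- carb: an aluminium carburetor, 90 x 70 x 64 mm; only to be left alone. Origin on the surface below it, under its centre
- mallet: a two-faced mallet, 230 mm long, head 102 mm wide and 40 mm high, lying on its side; only to be left alone. Origin on the surface below it, under the handle's end in the head
Mind the look-alikes: they are no part of the job. What is shaped like the part that bears axle but purple or yellow is not meant.

How it is judged:
At the end, for the whole second after the job is handed in: The axle stub lies at rest in both V-saddles (its middle within 6 mm of the saddles' axis and 25 mm lengthwise of their middle), slotted end towards the fork, and its keyway faces up within 0.2 rad (11 degrees) (x of axle in the frame of seat between -0.025 and 0.025 m and y of axle in the frame of seat between -0.006 and 0.006 m and z of axle in the frame of seat between -0.006 and 0.006 m and x of key_end in the frame of seat between 0.07 and 0.13 m and y of key_end in the frame of seat between -0.012 and 0.012 m and z of key_end in the frame of seat between -0.01 and 0.01 m and angle between axle's own x axis and vertical below 0.2 rad and linear speed of axle below 0.01 m/s and angular speed of axle below 0.1 rad/s); the robot touches nothing.
It fails at once if the axle stub is let drop (faster than 0.5 m/s while out of the fingers) (linear speed of axle above 0.5 m/s and contact force between the fingers and axle below 0.1 N).
It fails at once if another thing on the shelf is shifted by over 30 mm (distance of any of punch, pulley, bushing, bearing, cover, carb, mallet from where it was at the start of the episode above 0.03 m).
It also fails if it takes over 58 s, if anything falls off the work surface, if the arm or the gripper's body presses on something with over 40 N, if the wrist force passes 120 N, or if a joint passes its speed limit or range.

## Working session

There is one attempt and no reset: what is moved stays moved. The work goes in short steps, Python scripts to look and compute and a tool call to move; the robot and the scene stay as the last step left them, time stands still between calls to the robot, and variables do not carry over. Pictures are saved under pics/ and viewed, at most 10 in all, crops included, and the job is handed in when it is done.

Besides the shell and the picture viewer there is one more tool, called in YAML: its name, and indented under it one key for each argument. move_arm: Moves the arm, as the interface text tells. Its arguments: {"type":"object","properties":{"commands":{"type":"array","items":{"type":"object","properties":{"delta_pos":{"type":"array","items":{"type":"number"}},"delta_rot":{"type":"array","items":{"type":"number"}}}}},"jaw":{"type":"number"},"grip_force":{"type":"number"}},"required":["commands"]}

```bash
mkdir -p pics; python3 - <<'E'
from cell import robot
import cv2,numpy as np
for n in("side","top"):
    p,d=robot.snapshot(n); cv2.imwrite(f"pics/{n}0.png",p); np.save(f"pics/{n}0.npy",d)
    c=robot.calibration(n); print(n,{k:np.round(v,3).tolist() for k,v in c.items()})
print(robot.state())
E
```

```text
side {'fx': 479.833, 'fy': 479.833, 'cx': 285.17, 'cy': 210.29, 'k1': -0.055, 'R': [[-0.687, -0.727, 0.007], [-0.429, 0.397, -0.811], [0.587, -0.56, -0.585]], 't': [0.28, 0.317, 1.095]}
top {'fx': 430.26, 'fy': 430.26, 'cx': 280.544, 'cy': 210.284, 'k1': 0.016, 'R': [[0.015, -1.0, -0.005], [-0.996, -0.015, -0.092], [0.092, 0.006, -0.996]], 't': [-0.073, 0.529, 1.597]}
{'time': 0.1, 'joint_positions': array([-1.47308603e+00,  1.58988108e-01,  1.59812093e+00,  2.71866356e-05,
        1.38622928e+00, -2.10102271e-01]), 'joint_vel': array([ 1.82579330e-04,  2.31602753e-04, -2.31531938e-03,  3.48888555e-05,
        1.70895413e-03,  2.81418266e-05]), 'joint_efforts': array([ 3.80809943e-04, -3.96988320e+01, -3.32338142e+01, -1.09824855e-04,
        4.23931517e-03, -1.03810601e-05]), 'eef_pos': array([ 0.17414184, -0.54741538,  0.23040688]), 'eef_rot': array([-3.13989094e+00, -3.90205188e-04,  3.07807220e-01]), 'force': array([-0.19964941, -0.46590264,  0.82548479]), 'torque': array([-0.03969177,  0.02830798, -0.02387416]), 'grasp_force': 0.0, 'finger_gap': 0.08563548628746724}
```

View pics/top0.png

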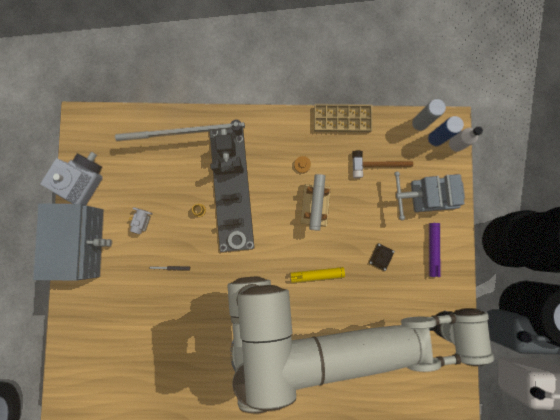

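View pics/side0.png

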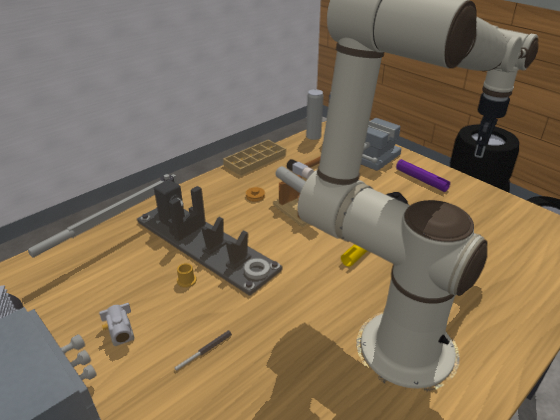

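The only candidates are the grey tube at top (317,202), the yellow bar at (317,275) and the purple bar at (435,250). The grey tube on the wooden rest is the axle. The puller is at top (232,190), with its saddles at about (229,198) and (231,224) and its fork at (228,167). I'll check both places close up and measure them from depth.

```bash
cat >h.py <<'E'
import numpy as np,cv2
from cell import robot
def cloud(n,d):
    c=robot.calibration(n);H,W=d.shape
    K=np.array([[c['fx'],0,c['cx']],[0,c['fy'],c['cy']],[0,0,1]])
    uv=np.stack(np.meshgrid(np.arange(W),np.arange(H)),-1).reshape(-1,1,2).astype(float)
    s=cv2.undistortPoints(uv,K,np.array([c['k1'],0,0,0.])).reshape(H,W,2)
    P=np.dstack([s,np.ones((H,W))])*d[...,None]
    return (P-np.array(c['t']))@np.array(c['R'])
def proj(n,X):
    c=robot.calibration(n);K=np.array([[c['fx'],0,c['cx']],[0,c['fy'],c['cy']],[0,0,1]])
    return cv2.projectPoints(np.array(X,float).reshape(-1,1,3),cv2.Rodrigues(np.array(c['R']))[0],np.array(c['t']),K,np.array([c['k1'],0,0,0.]))[0].reshape(-1,2)
E
python3 - <<'E'
from h import *
p=cv2.imread("pics/top0.png");s=cv2.imread("pics/side0.png")
a=cv2.resize(p[120:260,190:340],None,fx=4,fy=4,interpolation=cv2.INTER_CUBIC)
cv2.imwrite("pics/c1.png",a)
P=cloud("top",np.load("pics/top0.npy"))
def show(nm,r0,r1,c0,c1,zlo,zhi):
    Q=P[r0:r1,c0:c1].reshape(-1,3);Q=Q[(Q[:,2]>zlo)&(Q[:,2]<zhi)]
    m=Q.mean(0);u=np.linalg.svd((Q-m)[:,:2],full_matrices=False)[2][0]
    t=(Q-m)[:,:2]@u;n=(Q-m)[:,:2]@[-u[1],u[0]]
    print(nm,len(Q),m.round(4),"dir",np.degrees(np.arctan2(u[1],u[0])).round(2),"t",t.min().round(3),t.max().round(3),"n",n.min().round(3),n.max().round(3),"zmax",np.percentile(Q[:,2],[50,95]).round(4), "mid",(m[:2]+u*(t.min()+t.max())/2).round(4))
show("axle",165,240,300,335,.1,.14)
show("axletop",165,240,300,335,.11,.14)
show("bed",120,255,205,258,.008,.03)
show("saddle1",188,208,215,245,.05,.115)
show("saddle2",212,232,215,245,.05,.115)
show("fork",150,180,210,245,.12,.2)
E
```

```text
axle 581 [ 0.5534 -0.1955  0.1107] dir 174.92 t -0.101 0.099 n -0.019 0.02 zmax [0.1111 0.1179] mid [ 0.5544 -0.1955]
axletop 327 [ 0.5537 -0.1958  0.1141] dir 174.32 t -0.1 0.099 n -0.016 0.018 zmax [0.1136 0.1188] mid [ 0.5543 -0.1959]
bed 2962 [0.5803 0.1188 0.0178] dir -174.3 t -0.275 0.21 n -0.105 0.102 zmax [0.0176 0.0253] mid [0.6126 0.122 ]
saddle1 102 [0.5708 0.1198 0.0879] dir 96.67 t -0.032 0.033 n -0.01 0.007 zmax [0.0892 0.1044] mid [0.5708 0.1203]
saddle2 99 [0.4782 0.1096 0.0878] dir 96.41 t -0.033 0.03 n -0.009 0.007 zmax [0.0894 0.1045] mid [0.4784 0.108 ]
fork 148 [0.6866 0.1335 0.1416] dir -88.18 t -0.052 0.054 n -0.024 0.048 zmax [0.1458 0.1535] mid [0.6867 0.1324]
```

View pics/c1.png

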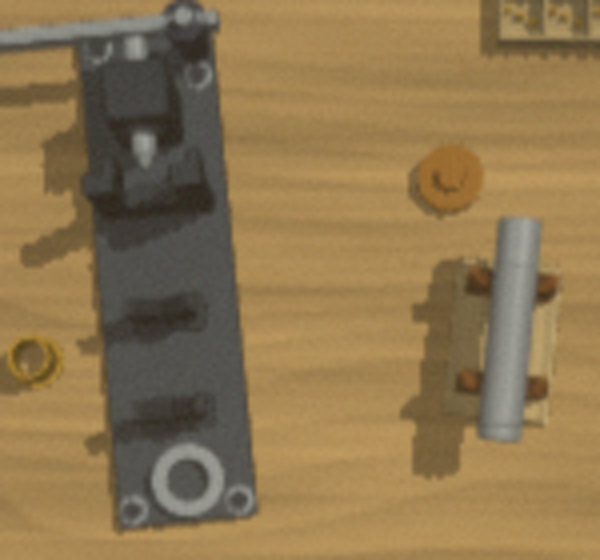

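The crop shows the grey tube lying in the wooden rest (crop px 510,330). Its far end points slightly to −y, and there is nothing like it nearby. The V-saddles are at crop (160,315) and (165,408), and the fork is at (150,185). I'll go above the stub.

move_arm:
  commands:
    - {"delta_rot":[0,0,5.75]}
    - {"delta_rot":[0,0,5.75]}
    - {"delta_rot":[0,0,5.75]}
    - {"delta_rot":[0,0,5.75]}
    - {"delta_pos":[2.3,-2.57,0]}
    - {"delta_pos":[2.3,-2.57,0]}
    - {"delta_pos":[2.3,-2.57,0]}
    - {"delta_pos":[2.3,-2.57,0]}
    - {"delta_pos":[2.3,-2.57,0]}
    - {"delta_pos":[2.3,-2.57,0]}
    - {"delta_pos":[2.3,-2.57,0]}
    - {"delta_pos":[2.3,-2.57,0]}
    - {"delta_pos":[2.3,-2.57,0]}
    - {"delta_pos":[2.3,-2.57,0]}
    - {"delta_pos":[2.3,-2.57,0]}
    - {"delta_pos":[2.3,-2.57,0]}
    - {"delta_pos":[2.3,-2.57,0]}
    - {"delta_pos":[2.3,-2.57,0]}
    - {"delta_pos":[2.3,-2.57,0]}
    - {}
  jaw: 1
  grip_force: 100

```text
$.commands[0]: bad value
```

```bash
python3 - <<'E'
from h import *
p,d=robot.snapshot("side"); 
q=proj("side",[[.554,-.196,.095],[.455,-.187,.095],[.653,-.205,.095]]);print(q.round(0))
u,v=q[0].astype(int);cv2.imwrite("pics/s1.png",cv2.resize(p[max(0,v-80):v+70,u-100:u+100],None,fx=4,fy=4,interpolation=2))
print(robot.state()['eef_pos'],robot.state()['eef_rot'],robot.state()['joint_positions'].round(2))
# side-view depth cross-check of axle
P=cloud("side",d);m=(P[...,2]>.08)&(P[...,2]<.13)&(abs(P[...,1]+.19)<.05)&(abs(P[...,0]-.55)<.12)
Q=P[m];print(len(Q),Q.mean(0),Q.min(0),Q.max(0))
E
```

```text
[[299. 186.]
 [320. 200.]
 [279. 172.]]
[ 0.17414629 -0.54749296  0.23052293] [-3.14012001e+00 -3.11539395e-04  3.07827619e-01] [-1.47  0.16  1.6  -0.    1.39 -0.21]
441 [ 0.58923743 -0.18953841  0.10458536] [ 0.51601318 -0.23841043  0.08003344] [ 0.65505126 -0.1547301   0.11892847]
```

View pics/s1.png

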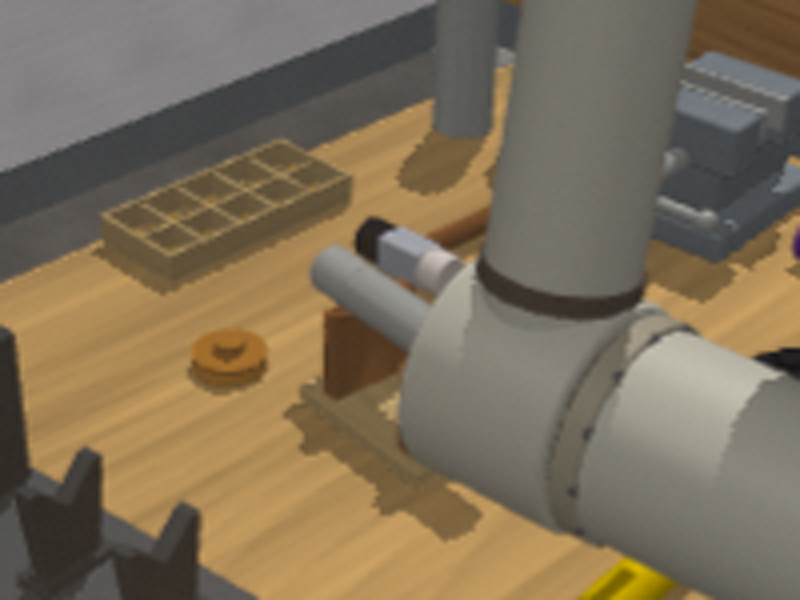

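The move was refused because every row needs both fields. The picture shows the arm still at its start, hiding half of the stub (crop 370,290), and no slot on the stub's visible left side. I'll resend the move.

move_arm:
  commands:
    - {"delta_pos":[0,0,0],"delta_rot":[0,0,5.75]}
    - {"delta_pos":[0,0,0],"delta_rot":[0,0,5.75]}
    - {"delta_pos":[0,0,0],"delta_rot":[0,0,5.75]}
    - {"delta_pos":[0,0,0],"delta_rot":[0,0,5.75]}
    - {"delta_pos":[2.3,-2.57,0],"delta_rot":[0,0,0]}
    - {"delta_pos":[2.3,-2.57,0],"delta_rot":[0,0,0]}
    - {"delta_pos":[2.3,-2.57,0],"delta_rot":[0,0,0]}
    - {"delta_pos":[2.3,-2.57,0],"delta_rot":[0,0,0]}
    - {"delta_pos":[2.3,-2.57,0],"delta_rot":[0,0,0]}
    - {"delta_pos":[2.3,-2.57,0],"delta_rot":[0,0,0]}
    - {"delta_pos":[2.3,-2.57,0],"delta_rot":[0,0,0]}
    - {"delta_pos":[2.3,-2.57,0],"delta_rot":[0,0,0]}
    - {"delta_pos":[2.3,-2.57,0],"delta_rot":[0,0,0]}
    - {"delta_pos":[2.3,-2.57,0],"delta_rot":[0,0,0]}
    - {"delta_pos":[2.3,-2.57,0],"delta_rot":[0,0,0]}
    - {"delta_pos":[2.3,-2.57,0],"delta_rot":[0,0,0]}
    - {"delta_pos":[2.3,-2.57,0],"delta_rot":[0,0,0]}
    - {"delta_pos":[2.3,-2.57,0],"delta_rot":[0,0,0]}
    - {"delta_pos":[2.3,-2.57,0],"delta_rot":[0,0,0]}
    - {"delta_pos":[0,0,0],"delta_rot":[0,0,0]}
  jaw: 1
  grip_force: 100

```text
time: 1.82
eef_pos: [0.5567, -0.1919, 0.2308]
eef_rot: [-3.139, -0.001, -0.089]
force: [0.0, -0.3, -0.7]
finger_gap: 0.0855
grasp_force: 0.0
```

```bash
python3 - <<'E'
from h import *
p,d=robot.snapshot("side"); 
P=cloud("side",d);m=(P[...,2]>.098)&(P[...,2]<.125)&(abs(P[...,1]+.19)<.05)&(abs(P[...,0]-.55)<.12)
Q=P[m];print(len(Q),Q.min(0),Q.max(0))
# ridge line: per x bin, mean y of points, relative
for x in np.arange(.46,.66,.03):
    b=Q[abs(Q[:,0]-x)<.015]
    if len(b): 
        k=b[b[:,2]>np.percentile(b[:,2],80)];print(x.round(2),len(b),k.mean(0).round(4))
s=robot.state();print(s['eef_pos'],s['eef_rot'],s['joint_positions'].round(2),s['time'])
E
```

```text
102 [ 0.60116369 -0.22024493  0.099083  ] [ 0.65801967 -0.1833109   0.11692826]
0.61 36 [ 0.6186 -0.1986  0.1151]
0.64 65 [ 0.6355 -0.2044  0.1158]
[ 0.55506299 -0.19396508  0.23073052] [-3.14082426e+00  5.24850070e-04 -8.93912105e-02] [-0.54  0.19  1.56  0.    1.39  1.12] 1.8667
```

move_arm:
  commands:
    - {"delta_pos":[0,0.2,2.2],"delta_rot":[0,0,0]}
    - {"delta_pos":[0,0,2.2],"delta_rot":[0,0,0]}
    - {"delta_pos":[0,0,2.2],"delta_rot":[0,0,0]}
    - {"delta_pos":[0,0,2.2],"delta_rot":[0,0,0]}
    - {"delta_pos":[0,0,2.2],"delta_rot":[0,0,0]}
    - {"delta_pos":[0,0,2.2],"delta_rot":[0,0,0]}
    - {"delta_pos":[0,0,2.2],"delta_rot":[0,0,0]}
    - {"delta_pos":[0,0,0],"delta_rot":[0,0,0]}
    - {"delta_pos":[0,0,0],"delta_rot":[0,0,0]}

```text
time: 2.62
eef_pos: [0.552, -0.1984, 0.0762]
eef_rot: [-3.14, 0.003, -0.094]
force: [0.7, 0.6, 0.9]
finger_gap: 0.0855
grasp_force: 0.0
```

move_arm:
  commands:
    - {"delta_pos":[0,0,0],"delta_rot":[0,0,0]}
    - {"delta_pos":[0,0,0],"delta_rot":[0,0,0]}
    - {"delta_pos":[0,0,0],"delta_rot":[0,0,0]}
    - {"delta_pos":[0,0,0],"delta_rot":[0,0,0]}
    - {"delta_pos":[0,0,0],"delta_rot":[0,0,0]}
    - {"delta_pos":[0,0,0],"delta_rot":[0,0,0]}
    - {"delta_pos":[0,0,0],"delta_rot":[0,0,0]}
    - {"delta_pos":[0,0,0],"delta_rot":[0,0,0]}
    - {"delta_pos":[0,0,0],"delta_rot":[0,0,0]}
    - {"delta_pos":[0,0,0],"delta_rot":[0,0,0]}
  jaw: 0

```text
time: 3.45
eef_pos: [0.5548, -0.1974, 0.0796]
eef_rot: [-3.14, -0.003, -0.094]
force: [-1.2, 6.8, 8.8]
finger_gap: 0.0374
grasp_force: 100.0
```

move_arm:
  commands:
    - {"delta_pos":[0,0,-1],"delta_rot":[0,0,0]}
    - {"delta_pos":[0,0,-2.5],"delta_rot":[0,0,0]}
    - {"delta_pos":[0,0,-3],"delta_rot":[0,0,0]}
    - {"delta_pos":[0,0,-3],"delta_rot":[0,0,0]}
    - {"delta_pos":[0,0,-3],"delta_rot":[0,0,0]}
    - {"delta_pos":[0,0,-3],"delta_rot":[0,0,0]}
    - {"delta_pos":[0,0,-3],"delta_rot":[0,0,0]}
    - {"delta_pos":[0,0,-3],"delta_rot":[0,0,0]}
    - {"delta_pos":[-0.5,-1.5,0],"delta_rot":[0,0,0]}
    - {"delta_pos":[-1.1,-3,0],"delta_rot":[0,0,0]}
    - {"delta_pos":[-1.1,-3,0],"delta_rot":[0,0,0]}
    - {"delta_pos":[-1.1,-3,0],"delta_rot":[0,0,0]}
    - {"delta_pos":[-1.1,-3,0],"delta_rot":[0,0,0]}
    - {"delta_pos":[-1.1,-3,0],"delta_rot":[0,0,0]}
    - {"delta_pos":[-1.1,-3,0],"delta_rot":[0,0,0]}
    - {"delta_pos":[0,0,0],"delta_rot":[0,0,0]}

```text
time: 4.78
eef_pos: [0.4982, 0.008, 0.2907]
eef_rot: [-3.138, 0.005, -0.088]
force: [0.4, -0.1, -8.1]
finger_gap: 0.0373
grasp_force: 102.4
```

move_arm:
  commands:
    - {"delta_pos":[0,0,0],"delta_rot":[0,0,-4]}
    - {"delta_pos":[0,0,0],"delta_rot":[0,0,-7]}
    - {"delta_pos":[0,0,0],"delta_rot":[0,0,-7]}
    - {"delta_pos":[0,0,0],"delta_rot":[0,0,-7]}
    - {"delta_pos":[0,0,0],"delta_rot":[0,0,-7]}
    - {"delta_pos":[0,0,0],"delta_rot":[0,0,-7]}
    - {"delta_pos":[0,0,0],"delta_rot":[0,0,-7]}
    - {"delta_pos":[0,0,0],"delta_rot":[0,0,-7]}
    - {"delta_pos":[0,0,0],"delta_rot":[0,0,-7]}
    - {"delta_pos":[0,0,0],"delta_rot":[0,0,-7]}
    - {"delta_pos":[0,0,0],"delta_rot":[0,0,-7]}
    - {"delta_pos":[0,0,0],"delta_rot":[0,0,-7]}
    - {"delta_pos":[0,0,0],"delta_rot":[0,0,-7]}
    - {"delta_pos":[0,0,0],"delta_rot":[0,0,-7]}
    - {"delta_pos":[0,0,0],"delta_rot":[0,0,-7]}
    - {"delta_pos":[0,0,0],"delta_rot":[0,0,-7]}
    - {"delta_pos":[0,0,0],"delta_rot":[0,0,-7]}
    - {"delta_pos":[0,0,0],"delta_rot":[0,0,-7]}
    - {"delta_pos":[0,0,0],"delta_rot":[0,0,-4]}
    - {"delta_pos":[0,0,0],"delta_rot":[0,0,0]}

```text
time: 6.45
eef_pos: [0.4999, 0.0026, 0.2908]
eef_rot: [-3.139, -0.002, 2.125]
force: [-0.2, -0.4, -8.1]
finger_gap: 0.0372
grasp_force: 102.3
```

```bash
python3 - <<'E'
from h import *
p,d=robot.snapshot("side");np.save("pics/s2.npy",d);cv2.imwrite("pics/s2raw.png",p)
s=robot.state();print(s['eef_pos'],s['eef_rot'],s['joint_positions'].round(2),s['time'],s['force'],s['grasp_force'])
y=s['eef_rot'][2];e=s['eef_pos']+[0,0,.019]+.1*np.array([np.cos(y),np.sin(y),0])
u,v=proj("side",e)[0];print(u,v);u=int(u);v=int(v)
cv2.imwrite("pics/s2.png",cv2.resize(p[v-40:v+40,u-50:u+50],None,fx=8,fy=8,interpolation=2))
E
```

```text
[0.50006235 0.00258966 0.2909256 ] [-3.13950708e+00 -1.88017299e-03  2.12136017e+00] [-0.24 -0.07  1.72 -0.    1.5  -0.79] 6.5 [-0.13389702 -0.51973997 -7.62845078] 102.29352235794067
247.09969159703482 171.1021814710534
```

View pics/s2.png

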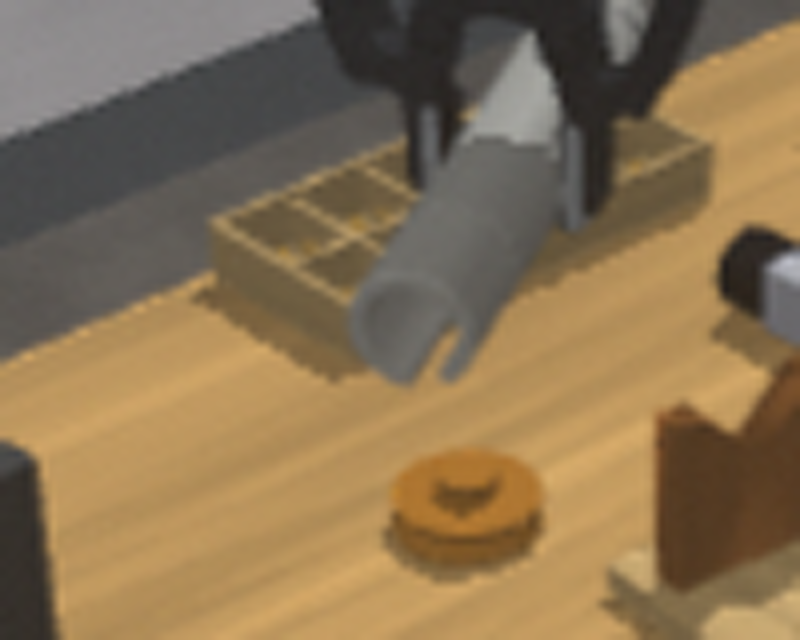

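The slotted end faces the camera, with its centre near crop (413,325) and the slot mouth at about (430,380), on the lower right. I'll work out that angle by projecting rim points.

```bash
python3 - <<'E'
from h import *
y=2.121;ax=np.array([np.cos(y),np.sin(y),0]);L=np.array([-ax[1],ax[0],0]) # left of z-axis dir
e0=np.array([.5001,.0026,.3099])+.1*ax
# phi: rotation about axle z(+): x=up at 0, phi positive turns up-> ? use x=cos*up+sin*(ax x up)
up=np.array([0,0,1.]);w=np.cross(ax,up)
rim=lambda r,ph:np.array([e0+r*(np.cos(a)*up+np.sin(a)*w) for a in np.radians(ph)])
o=np.array([247-50,171-40])
ph=np.arange(-180,180,20)
crop=lambda X:(proj("side",X)-o)*8+4
c=crop(e0[None]);print("centre",c)
R=crop(rim(.02,ph));print("bbox",R.min(0),R.max(0))
for a,b in zip(ph,R):print(a,b.round(0))
E
python3 - <<'E'
import cv2
p=cv2.imread("pics/s2raw.png",0)[158:182,236:260];print(p)
E
```

```text
centre [[404.57558572 324.83866584]]
bbox [340.69058418 265.81685721] [468.72860496 382.67261418]
-180 [407. 383.]
-160 [429. 383.]
-140 [448. 375.]
-120 [462. 362.]
-100 [469. 344.]
-80 [468. 324.]
-60 [460. 304.]
-40 [444. 286.]
-20 [424. 273.]
0 [402. 266.]
20 [380. 266.]
40 [361. 274.]
60 [347. 287.]
80 [341. 305.]
100 [342. 326.]
120 [350. 346.]
140 [366. 363.]
160 [385. 376.]
[[106 127 131 111 111 119 123 112 107 129 134 119 106 108 110 108 109 110
  109 107 105 104 102  98]
 [ 94 100 119 142 143 130 127 126 121 113  94 103 109 109 109 109 109 108
  108 107 102 101  99  99]
 [ 96  96 103 119 146 149 131  99  91  90 100 107 110 109 109 109 108 107
  106 105 101  99  95  96]
 [108 108 137 146 114  97 118 129 106  99 106 108 109 109 108 108 107 107
  105 103 100  97  94  94]
 [121 121 114  91  88  91  96 106 123 111 109 110 109 108 107 108 107 107
  103 101  98  95  94  93]
 [ 90  89  88  87  87  91  95  98 103 108 110 108 108 109 109 109 106 105
  102  99  96  94  93  93]
 [ 89  88  87  88  89  90  94 100 107 111 112 109 108 110 108 105 104 102
  100  99  93  92  92  91]
 [109  9
[... 1009 characters left out ...]
04 104 104 100  95  99  99  99 100 103 105 108 103 106 134 133 113
  105 106 125 147 147 148]
 [105 104 103 104 104 101 100 104 102 102 105 109 104  99 121 140 125 105
  103 114 140 147 149 152]
 [114 112 103 105 112 111 118 130 118 106 106 106 101 110 145 136 112 105
  114 133 150 150 150 149]
 [155 146 113 125 148 148 148 148 141 123 110 107 108 132 145 141 125 117
  137 152 155 152 148 145]
 [153 150 149 146 148 147 147 145 144 143 137 131 131 144 144 147 147 148
  154 153 151 148 144 146]
 [148 148 147 149 148 144 144 145 145 144 142 145 144 148 149 153 154 153
  150 146 145 146 148 148]
 [149 150 147 144 144 144 144 143 144 142 146 147 150 153 155 153 149 147
  144 146 146 147 148 149]]
```

By projection the keyway sits at about −165° from up about the stub's z, so it needs +165° about tool x. The plan is +75° in this grip, then a regrip in the saddles for the other 90°.

move_arm:
  commands:
    - {"delta_pos":[0,0,0],"delta_rot":[0,0,4]}
    - {"delta_pos":[0,0,0],"delta_rot":[0,0,7]}
    - {"delta_pos":[0,0,0],"delta_rot":[0,0,7]}
    - {"delta_pos":[0,0,0],"delta_rot":[0,0,7]}
    - {"delta_pos":[0,0,0],"delta_rot":[0,0,7]}
    - {"delta_pos":[0,0,0],"delta_rot":[0,0,7]}
    - {"delta_pos":[0,0,0],"delta_rot":[0,0,7]}
    - {"delta_pos":[0,0,0],"delta_rot":[0,0,7]}
    - {"delta_pos":[0,0,0],"delta_rot":[0,0,7]}
    - {"delta_pos":[0,0,0],"delta_rot":[0,0,7]}
    - {"delta_pos":[0,0,0],"delta_rot":[0,0,7]}
    - {"delta_pos":[0,0,0],"delta_rot":[0,0,7]}
    - {"delta_pos":[0,0,0],"delta_rot":[0,0,7]}
    - {"delta_pos":[0,0,0],"delta_rot":[0,0,7]}
    - {"delta_pos":[0,0,0],"delta_rot":[0,0,7]}
    - {"delta_pos":[0,0,0],"delta_rot":[0,0,7]}
    - {"delta_pos":[0,0,0],"delta_rot":[0,0,6.2]}
    - {"delta_pos":[0,0,0],"delta_rot":[0,0,0]}

```text
time: 8.0
eef_pos: [0.5005, 0.0025, 0.2916]
eef_rot: [-3.141, 0.001, 0.108]
force: [0.6, -0.5, -7.9]
finger_gap: 0.037
grasp_force: 102.4
```

move_arm:
  commands:
    - {"delta_pos":[0,0,0],"delta_rot":[5,0,0]}
    - {"delta_pos":[0,0,0],"delta_rot":[7,0,0]}
    - {"delta_pos":[0,0,0],"delta_rot":[7,0,0]}
    - {"delta_pos":[0,0,0],"delta_rot":[7,0,0]}
    - {"delta_pos":[0,0,0],"delta_rot":[7,0,0]}
    - {"delta_pos":[0,0,0],"delta_rot":[7,0,0]}
    - {"delta_pos":[0,0,0],"delta_rot":[7,0,0]}
    - {"delta_pos":[0,0,0],"delta_rot":[7,0,0]}
    - {"delta_pos":[0,0,0],"delta_rot":[7,0,0]}
    - {"delta_pos":[0,0,0],"delta_rot":[7,0,0]}
    - {"delta_pos":[0,0,0],"delta_rot":[7,0,0]}
    - {"delta_pos":[0,0,0],"delta_rot":[0,0,0]}
    - {"delta_pos":[0,0,0],"delta_rot":[0,0,0]}

```text
time: 9.08
eef_pos: [0.5011, 0.0019, 0.2903]
eef_rot: [-1.835, 0.002, 0.111]
force: [0.2, 0.7, -6.4]
finger_gap: 0.0373
grasp_force: 103.5
```

```bash
cat >>h.py <<'E'
from scipy.spatial.transform import Rotation as Ro
def to(axis_pt,yaw_deg,tilt_deg,off=.019):
    "world target of the axle axis point -> remaining tool-frame shift (cm) and rotvec (deg)"
    s=robot.state();R=Ro.from_euler('xyz',s['eef_rot'])
    T=Ro.from_euler('z',yaw_deg,degrees=True)*Ro.from_euler('x',180+tilt_deg,degrees=True)
    d=np.array(axis_pt)-(s['eef_pos']-off*R.as_matrix()[:,2])
    print("t",s['time'],"axis pt",(s['eef_pos']-off*R.as_matrix()[:,2]).round(4),"j",s['joint_positions'].round(2),"F",s['force'].round(1))
    print("shift in tool cm (now):",(R.inv().apply(d)*100).round(2),"after turn:",(T.inv().apply(np.array(axis_pt)-(s['eef_pos']-off*R.as_matrix()[:,2]))*100).round(2),"turn deg:",np.degrees((R.inv()*T).as_rotvec()).round(2))
E
python3 -c "
from h import *
to([.5246,.1142,.155],6.3,75)"
```

```text
t 9.0833 axis pt [ 0.5031 -0.0163  0.2953] j [-0.7   0.42  1.63  0.88  2.1   0.79] F [ 0.2  0.7 -6.4]
shift in tool cm (now): [ 3.62 10.21 15.95] after turn: [ 3.57 10.26 15.93] turn deg: [ 0.16  0.12 -0.1 ]
```

move_arm:
  commands:
    - {"delta_pos":[0.6,1.7,2.66],"delta_rot":[0,0,0]}
    - {"delta_pos":[0.6,1.7,2.66],"delta_rot":[0,0,0]}
    - {"delta_pos":[0.6,1.7,2.66],"delta_rot":[0,0,0]}
    - {"delta_pos":[0.6,1.7,2.66],"delta_rot":[0,0,0]}
    - {"delta_pos":[0.6,1.7,2.66],"delta_rot":[0,0,0]}
    - {"delta_pos":[0.6,1.7,2.66],"delta_rot":[0,0,0]}
    - {"delta_pos":[0,0,0],"delta_rot":[0,0,0]}
    - {"delta_pos":[0,0,0],"delta_rot":[0,0,0]}

```text
time: 9.75
eef_pos: [0.5225, 0.1347, 0.1527]
eef_rot: [-1.837, -0.002, 0.116]
force: [0.0, -0.8, -6.5]
finger_gap: 0.0375
grasp_force: 103.5
```

```bash
python3 - <<'E'
from h import *
to([.5246,.1142,.107],6.3,75)
im=[]
for n in("top","side"):
    p,d=robot.snapshot(n);np.save(f"pics/{n}3.npy",d)
    u,v=proj(n,[.5246,.1142,.13])[0].astype(int)
    im.append(cv2.resize(p[v-50:v+50,u-50:u+50],None,fx=4,fy=4,interpolation=2))
cv2.imwrite("pics/c3.png",np.hstack(im))
P=cloud("top",np.load("pics/top3.npy"))
m=(P[...,2]>.155)&(P[...,2]<.19)&(abs(P[...,0]-.6)<.04)&(abs(P[...,1]-.125)<.05);Q=P[m]
print(len(Q),Q.mean(0),Q.min(0),Q.max(0))
# where should axle axis be at this x by seat line:
print(.1142+(Q[:,0].mean()-.5246)*np.tan(np.radians(6.3)))
E
```

```text
t 9.75 axis pt [0.5246 0.1164 0.1577] j [-0.49  0.59  1.72  0.96  1.8   0.67] F [ 0.  -0.8 -6.5]
shift in tool cm (now): [-0.03  4.95  1.12] after turn: [-0.02  4.95  1.1 ] turn deg: [0.26 0.31 0.21]
206 [0.59116275 0.12700311 0.17250803] [0.56009647 0.10577101 0.15501784] [0.62206457 0.1494048  0.18406281]
0.1215485961932241
```

View pics/c3.png

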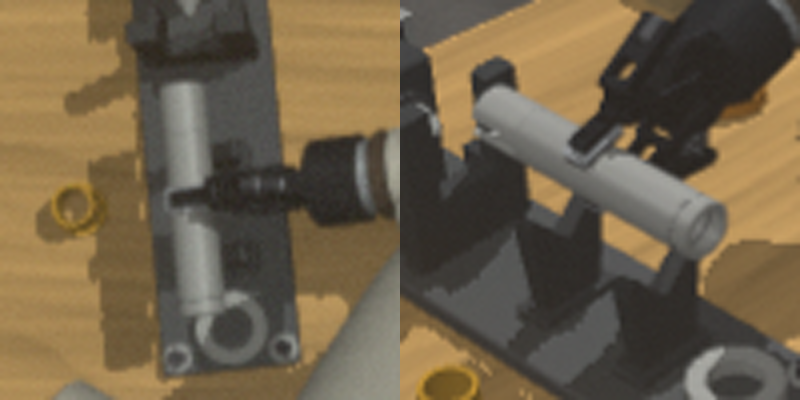

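The stub hangs over the saddles with its slot facing +y, as predicted, but it sits about 5 mm too far to +y. I'll lower it with that corrected.

move_arm:
  commands:
    - {"delta_pos":[0,1,0.2],"delta_rot":[0,0,0]}
    - {"delta_pos":[0,1,0.2],"delta_rot":[0,0,0]}
    - {"delta_pos":[0,1,0.2],"delta_rot":[0,0,0]}
    - {"delta_pos":[0,0.8,0.2],"delta_rot":[0,0,0]}
    - {"delta_pos":[0,0.5,0],"delta_rot":[0,0,0]}
    - {"delta_pos":[0,0.3,0],"delta_rot":[0,0,0]}
    - {"delta_pos":[0,0,0],"delta_rot":[0,0,0]}
    - {"delta_pos":[0,0,0],"delta_rot":[0,0,0]}

```text
time: 10.52
eef_pos: [0.5231, 0.1291, 0.106]
eef_rot: [-1.832, 0.0, 0.112]
force: [-0.7, 0.8, -6.9]
finger_gap: 0.0373
grasp_force: 103.9
```

```bash
python3 - <<'E'
from h import *
to([.5246,.1142,.105],6.3,75)
P=cloud("top",robot.snapshot("top")[1])
m=(P[...,2]>.105)&(P[...,2]<.14)&(abs(P[...,0]-.6)<.04)&(abs(P[...,1]-.125)<.05);Q=P[m]
print(len(Q),Q.mean(0),Q.min(0),np.percentile(Q,98,0), .1142+(Q[:,0].mean()-.5246)*np.tan(np.radians(6.3)))
E
```

```text
t 10.5167 axis pt [0.5252 0.1109 0.1109] j [-0.5   0.69  1.69  0.94  1.76  0.61] F [-0.7  0.8 -6.9]
shift in tool cm (now): [-0.02  0.48  0.48] after turn: [-0.02  0.48  0.48] turn deg: [-0.02  0.12  0.03]
202 [0.59116567 0.12138966 0.12443158] [0.56083087 0.09491242 0.10534889] [0.62175646 0.14130265 0.13459109] 0.12154891835562572
```

move_arm:
  commands:
    - {"delta_pos":[0,0.2,0.05],"delta_rot":[0,0,0]}
    - {"delta_pos":[0,0.2,0.05],"delta_rot":[0,0,0]}
    - {"delta_pos":[0,0.1,0.03],"delta_rot":[0,0,0]}
    - {"delta_pos":[0,0,0],"delta_rot":[0,0,0]}
    - {"delta_pos":[0,0,0],"delta_rot":[0,0,0]}

```text
time: 10.98
eef_pos: [0.5233, 0.129, 0.1017]
eef_rot: [-1.831, -0.001, 0.112]
force: [-0.6, -2.0, 0.0]
finger_gap: 0.0371
grasp_force: 104.5
```

move_arm:
  commands:
    - {"delta_pos":[0,0.1,0.03],"delta_rot":[0,0,0]}
    - {"delta_pos":[0,0.1,0.03],"delta_rot":[0,0,0]}
    - {"delta_pos":[0,0,0],"delta_rot":[0,0,0]}
    - {"delta_pos":[0,0,0],"delta_rot":[0,0,0]}

```text
time: 11.32
eef_pos: [0.5234, 0.1288, 0.1014]
eef_rot: [-1.829, -0.003, 0.113]
force: [-3.1, -5.2, 8.8]
finger_gap: 0.0373
grasp_force: 104.9
```

move_arm:
  commands:
    - {"delta_pos":[0,0,0],"delta_rot":[0,0,0]}
    - {"delta_pos":[0,0,0],"delta_rot":[0,0,0]}
    - {"delta_pos":[0,0,0],"delta_rot":[0,0,0]}
    - {"delta_pos":[0,0,0],"delta_rot":[0,0,0]}
    - {"delta_pos":[0,0,0],"delta_rot":[0,0,0]}
    - {"delta_pos":[0,0,0],"delta_rot":[0,0,0]}
    - {"delta_pos":[0,0,0],"delta_rot":[0,0,0]}
  jaw: 1

```text
time: 11.9
eef_pos: [0.5229, 0.1294, 0.0987]
eef_rot: [-1.832, 0.0, 0.112]
force: [0.1, 0.3, -0.4]
finger_gap: 0.0855
grasp_force: 0.0
```

```bash
python3 - <<'E'
from h import *
to([.5246,.1142,.105],6.3,75)
p,d=robot.snapshot("side")
u,v=proj("side",[.5246,.1142,.105])[0].astype(int)
cv2.imwrite("pics/s4.png",cv2.resize(p[v-50:v+40,u-60:u+60],None,fx=6,fy=6,interpolation=2))
E
```

```text
t 11.9 axis pt [0.525  0.1111 0.1036] j [-0.49  0.71  1.69  0.94  1.76  0.6 ] F [ 0.1  0.3 -0.4]
shift in tool cm (now): [-0.   -0.22  0.26] after turn: [-0.   -0.22  0.26] turn deg: [-0.01  0.14  0.03]
```

View pics/s4.png

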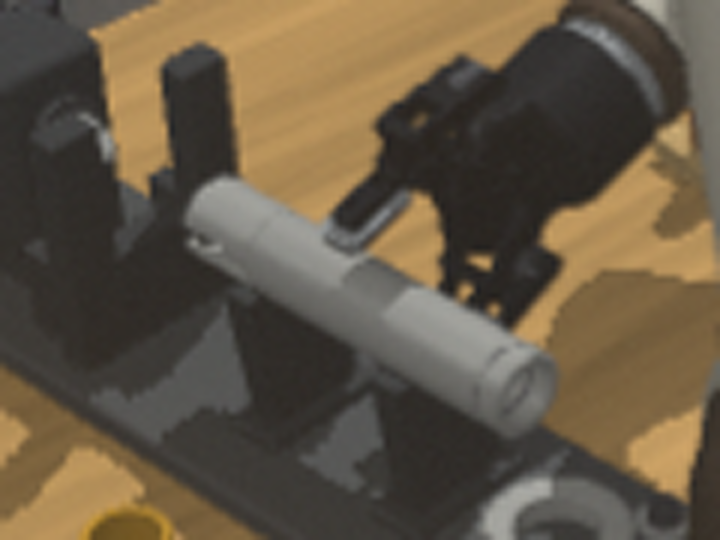

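The stub rests in both saddles with the slot mouth at (207,240), facing +y. I'll back off, rise and swing the tool to −45° tilt.

move_arm:
  commands:
    - {"delta_pos":[0,0,-2],"delta_rot":[0,0,0]}
    - {"delta_pos":[0,0,-3],"delta_rot":[0,0,0]}
    - {"delta_pos":[0,0,-3],"delta_rot":[0,0,0]}
    - {"delta_pos":[0,-3.1,-0.8],"delta_rot":[0,0,0]}
    - {"delta_pos":[0,-3.1,-0.8],"delta_rot":[0,0,0]}
    - {"delta_pos":[0,-3.1,-0.8],"delta_rot":[0,0,0]}
    - {"delta_pos":[0,-3.1,-0.8],"delta_rot":[0,0,0]}
    - {"delta_pos":[0,-3.1,-0.8],"delta_rot":[0,0,0]}
    - {"delta_pos":[0,-3.1,-0.8],"delta_rot":[0,0,0]}
    - {"delta_pos":[0,0,0],"delta_rot":[0,0,0]}

```text
time: 12.78
eef_pos: [0.5329, 0.0535, 0.3175]
eef_rot: [-1.838, -0.01, 0.113]
force: [0.8, -0.8, -0.0]
finger_gap: 0.0854
grasp_force: 0.0
```

move_arm:
  commands:
    - {"delta_pos":[0,0,0],"delta_rot":[-5,0,0]}
    - {"delta_pos":[0,0,0],"delta_rot":[-7,0,0]}
    - {"delta_pos":[0,0,0],"delta_rot":[-7,0,0]}
    - {"delta_pos":[0,0,0],"delta_rot":[-7,0,0]}
    - {"delta_pos":[0,0,0],"delta_rot":[-7,0,0]}
    - {"delta_pos":[0,0,0],"delta_rot":[-7,0,0]}
    - {"delta_pos":[0,0,0],"delta_rot":[-7,0,0]}
    - {"delta_pos":[0,0,0],"delta_rot":[-7,0,0]}
    - {"delta_pos":[0,0,0],"delta_rot":[-7,0,0]}
    - {"delta_pos":[0,0,0],"delta_rot":[-7,0,0]}
    - {"delta_pos":[0,0,0],"delta_rot":[-7,0,0]}
    - {"delta_pos":[0,0,0],"delta_rot":[-7,0,0]}
    - {"delta_pos":[0,0,0],"delta_rot":[-7,0,0]}
    - {"delta_pos":[0,0,0],"delta_rot":[-7,0,0]}
    - {"delta_pos":[0,0,0],"delta_rot":[-7,0,0]}
    - {"delta_pos":[0,0,0],"delta_rot":[-7,0,0]}
    - {"delta_pos":[0,0,0],"delta_rot":[-7,0,0]}
    - {"delta_pos":[0,0,0],"delta_rot":[-3,0,0]}
    - {"delta_pos":[0,0,0],"delta_rot":[0,0,0]}
    - {"delta_pos":[0,0,0],"delta_rot":[0,0,0]}

```text
time: 14.45
eef_pos: [0.5311, 0.0547, 0.3104]
eef_rot: [2.357, 0.003, 0.114]
force: [0.0, 0.2, 1.4]
finger_gap: 0.0854
grasp_force: 0.0
```

```bash
python3 - <<'E'
from h import *
p,d=robot.snapshot("top");P=cloud("top",d)
m=(P[...,2]>.1)&(P[...,2]<.14)&(abs(P[...,0]-.53)<.11)&(abs(P[...,1]-.115)<.045);Q=P[m]
g=P[...,2]
Q=Q[(Q[:,0]<.64)]
f=np.polyfit(Q[:,0],Q[:,1],1);print(len(Q),"axle yaw",np.degrees(np.arctan(f[0])),"x range",Q[:,0].min(),Q[:,0].max(),"y at .5246",np.polyval(f,.5246))
# axis point above the axle by 12 cm along the tool direction at tilt -45 (body at +y)
to([.5246,.1142+.085,.105+.085],6.3,-45,.016)
to([.5246,.1142,.105],6.3,-45,.016)
E
```

```text
502 axle yaw 6.151923680622627 x range 0.4236013654664635 0.6241835088957296 y at .5246 0.11252048129110909
t 14.5 axis pt [0.5303 0.0654 0.3228] j [ 0.28  0.16  1.61 -0.77  1.54  1.83] F [-1.  -1.1 -0. ]
shift in tool cm (now): [  0.94 -18.84  -0.03] after turn: [  0.91 -18.84  -0.06] turn deg: [-0.08 -0.08  0.11]
t 14.5 axis pt [0.5303 0.0654 0.3228] j [ 0.28  0.16  1.61 -0.77  1.54  1.83] F [-1.  -1.1 -0. ]
shift in tool cm (now): [-1.000e-02 -1.886e+01  1.195e+01] after turn: [ -0.03 -18.87  11.92] turn deg: [-0.08 -0.08  0.11]
```

move_arm:
  commands:
    - {"delta_pos":[0,-2.8,0],"delta_rot":[0,0,0]}
    - {"delta_pos":[0,-3.2,0],"delta_rot":[0,0,0]}
    - {"delta_pos":[0,-3.2,0],"delta_rot":[0,0,0]}
    - {"delta_pos":[0,-3.2,0],"delta_rot":[0,0,0]}
    - {"delta_pos":[0,-3.2,0],"delta_rot":[0,0,0]}
    - {"delta_pos":[0,-3.2,0],"delta_rot":[0,0,0]}
    - {"delta_pos":[0,0,0],"delta_rot":[0,0,0]}
    - {"delta_pos":[0,0,0],"delta_rot":[0,0,0]}

```text
time: 15.17
eef_pos: [0.5167, 0.186, 0.1782]
eef_rot: [2.356, 0.001, 0.112]
force: [-0.3, 0.2, 0.6]
finger_gap: 0.0854
grasp_force: 0.0
```

```bash
python3 -c "
from h import *
to([.5246,.113,.105],6.3,-45,.017)"
```

```text
t 15.1667 axis pt [0.5153 0.1979 0.1903] j [ 0.49  0.45  1.53 -0.72  1.53  2.12] F [-0.3  0.2  0.6]
shift in tool cm (now): [-2.000e-02  1.000e-02  1.207e+01] after turn: [-1.000e-02  1.000e-02  1.207e+01] turn deg: [-0.01 -0.03  0.15]
```

move_arm:
  commands:
    - {"delta_pos":[0,0,2],"delta_rot":[0,0,0]}
    - {"delta_pos":[0,0,2],"delta_rot":[0,0,0]}
    - {"delta_pos":[0,0,2],"delta_rot":[0,0,0]}
    - {"delta_pos":[0,0,2],"delta_rot":[0,0,0]}
    - {"delta_pos":[0,0,2],"delta_rot":[0,0,0]}
    - {"delta_pos":[0,0,2],"delta_rot":[0,0,0]}
    - {"delta_pos":[0,0,0],"delta_rot":[0,0,0]}
    - {"delta_pos":[0,0,0],"delta_rot":[0,0,0]}

```text
time: 15.83
eef_pos: [0.5268, 0.1006, 0.0953]
eef_rot: [2.357, -0.002, 0.109]
force: [0.0, 0.1, 1.2]
finger_gap: 0.0856
grasp_force: 0.0
```

move_arm:
  commands:
    - {"delta_pos":[0,0,0],"delta_rot":[0,0,0]}
    - {"delta_pos":[0,0,0],"delta_rot":[0,0,0]}
    - {"delta_pos":[0,0,0],"delta_rot":[0,0,0]}
    - {"delta_pos":[0,0,0],"delta_rot":[0,0,0]}
    - {"delta_pos":[0,0,0],"delta_rot":[0,0,0]}
    - {"delta_pos":[0,0,0],"delta_rot":[0,0,0]}
    - {"delta_pos":[0,0,0],"delta_rot":[0,0,0]}
    - {"delta_pos":[0,0,0],"delta_rot":[0,0,0]}
    - {"delta_pos":[0,0,0],"delta_rot":[0,0,0]}
  jaw: 0

```text
time: 16.58
eef_pos: [0.5269, 0.1035, 0.0947]
eef_rot: [2.358, -0.003, 0.114]
force: [-0.0, 5.0, 2.8]
finger_gap: 0.0373
grasp_force: 100.0
```

```bash
python3 -c "
from h import *
to([.5246,.113,.105],6.3,-45,.017)"
```

```text
t 16.5833 axis pt [0.5255 0.1154 0.1068] j [ 0.36  0.48  1.68 -0.79  1.31  2.16] F [-0.   5.   2.8]
shift in tool cm (now): [-0.12  0.04  0.29] after turn: [-0.11  0.04  0.29] turn deg: [-0.08 -0.26  0.05]
```

move_arm:
  commands:
    - {"delta_pos":[0,0.7,-0.7],"delta_rot":[0,0,0]}
    - {"delta_pos":[0,1.5,-1.5],"delta_rot":[0,0,0]}
    - {"delta_pos":[0,2,-2],"delta_rot":[0,0,0]}
    - {"delta_pos":[0,0,0],"delta_rot":[5,0,0]}
    - {"delta_pos":[0,0,0],"delta_rot":[7,0,0]}
    - {"delta_pos":[0,0,0],"delta_rot":[7,0,0]}
    - {"delta_pos":[0,0,0],"delta_rot":[7,0,0]}
    - {"delta_pos":[0,0,0],"delta_rot":[7,0,0]}
    - {"delta_pos":[0,0,0],"delta_rot":[7,0,0]}
    - {"delta_pos":[0,0,0],"delta_rot":[7,0,0]}
    - {"delta_pos":[0,0,0],"delta_rot":[7,0,0]}
    - {"delta_pos":[0,0,0],"delta_rot":[7,0,0]}
    - {"delta_pos":[0,0,0],"delta_rot":[7,0,0]}
    - {"delta_pos":[0,0,0],"delta_rot":[7,0,0]}
    - {"delta_pos":[0,0,0],"delta_rot":[7,0,0]}
    - {"delta_pos":[0,0,0],"delta_rot":[7,0,0]}
    - {"delta_pos":[0,0,0],"delta_rot":[1,0,0]}
    - {"delta_pos":[0,0,0],"delta_rot":[0,0,0]}
    - {"delta_pos":[0,0,0],"delta_rot":[0,0,0]}

```text
time: 18.17
eef_pos: [0.5256, 0.1021, 0.1526]
eef_rot: [-2.359, 0.001, 0.113]
force: [0.3, -0.1, -6.9]
finger_gap: 0.0375
grasp_force: 102.1
```

```bash
python3 - <<'E'
from h import *
to([.5246,.113,.105],6.3,45,.017)
p,d=robot.snapshot("top");P=cloud("top",d)
m=(P[...,2]>.155)&(P[...,2]<.21)&(abs(P[...,0]-.61)<.04)&(abs(P[...,1]-.125)<.05);Q=P[m]
print(len(Q),Q.mean(0),Q.min(0),np.percentile(Q,98,0), .1142+(Q[:,0].mean()-.5246)*np.tan(np.radians(6.3)))
u,v=proj("top",[.61,.125,.19])[0].astype(int)
a=cv2.resize(p[v-20:v+20,u-20:u+20],None,fx=10,fy=10,interpolation=2)
q,_=robot.snapshot("side");u2,v2=proj("side",[.61,.125,.18])[0].astype(int)
b=cv2.resize(q[v2-20:v2+20,u2-20:u2+20],None,fx=10,fy=10,interpolation=2)
cv2.imwrite("pics/c5.png",np.hstack([a,b]));print((u,v),(u2,v2))
E
```

```text
t 18.1667 axis pt [0.527  0.0902 0.1646] j [-0.42  0.31  1.77  0.65  1.53  0.85] F [ 0.3 -0.1 -6.9]
shift in tool cm (now): [0.03 2.58 5.84] after turn: [0.01 2.59 5.84] turn deg: [0.15 0.18 0.08]
152 [0.59664403 0.0991214  0.17669564] [0.57034718 0.07793852 0.16464473] [0.62412827 0.1201876  0.18444686] 0.12215373511496537
(np.int64(224), np.int64(181)) (np.int64(199), np.int64(194))
```

View pics/c5.png

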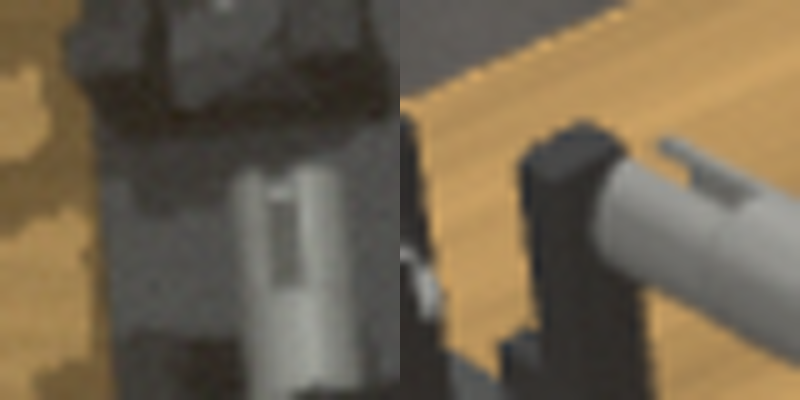

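The slot faces nearly up: top view slot centre at about (284,225), tube edges 238 to 348. I'll measure the residual angle properly, allowing for the view direction.

```bash
python3 - <<'E'
from h import *
s=robot.state();R=Ro.from_euler('xyz',s['eef_rot']).as_matrix()
c0=s['eef_pos']-.017*R[:,2];ax=R[:,0];up=np.array([0,0,1.]);up=up-ax*(up@ax);L=np.cross(up,ax) # right(-y)
p=robot.snapshot("top")[0];g=cv2.cvtColor(p,cv2.COLOR_BGR2GRAY).astype(np.float32)
c=robot.calibration("top");C=-np.array(c['R']).T@np.array(c['t'])
# unit view dir perpendicular to axis
v=C-(c0+.08*ax);v-=ax*(v@ax);v/=np.linalg.norm(v);w=np.cross(v,ax)  # silhouette lateral
off=np.arange(-.032,.0321,.001);prof=[]
for t in np.arange(.066,.092,.004):
    X=np.array([c0+t*ax+o*w+v*.012 for o in off]);uv=proj("top",X).astype(np.float32)
    prof.append(cv2.remap(g,uv[None,:,0],uv[None,:,1],cv2.INTER_CUBIC)[0])
prof=np.array(prof).mean(0);print("view tilt deg",np.degrees(np.arctan2(v@L,v@up)).round(1))
for o,b in zip(off,prof):print(round(o*1000),int(b),end="; ")
E
```

```text
view tilt deg -5.8
-32 80; -31 80; -30 80; -29 80; -28 80; -27 79; -26 79; -25 79; -24 79; -23 79; -22 80; -21 80; -20 81; -19 83; -18 86; -17 91; -16 97; -15 104; -14 110; -13 115; -12 119; -11 122; -10 126; -9 131; -8 135; -7 140; -6 145; -5 149; -4 150; -3 147; -2 139; -1 128; 0 117; 1 109; 2 104; 3 101; 4 99; 5 97; 6 96; 7 97; 8 100; 9 104; 10 110; 11 116; 12 121; 13 124; 14 124; 15 122; 16 118; 17 113; 18 107; 19 102; 20 96; 21 91; 22 87; 23 83; 24 80; 25 78; 26 77; 27 77; 28 76; 29 76; 30 76; 31 77; 32 77;
```

The residual is about 2–3°, with the slot leaning to +y. I'll add 2° and lower.

move_arm:
  commands:
    - {"delta_pos":[0,0.5,1.3],"delta_rot":[2,0,0]}
    - {"delta_pos":[0,0.5,1.3],"delta_rot":[0,0,0]}
    - {"delta_pos":[0,0.5,1.3],"delta_rot":[0,0,0]}
    - {"delta_pos":[0,0.5,1.3],"delta_rot":[0,0,0]}
    - {"delta_pos":[0,0,0],"delta_rot":[0,0,0]}
    - {"delta_pos":[0,0,0],"delta_rot":[0,0,0]}

```text
time: 18.82
eef_pos: [0.5225, 0.1267, 0.1021]
eef_rot: [-2.321, 0.002, 0.114]
force: [-0.2, 0.0, -7.2]
finger_gap: 0.0374
grasp_force: 102.7
```

```bash
python3 - <<'E'
from h import *
to([.5246,.113,.105],6.3,47,.017)
P=cloud("top",robot.snapshot("top")[1])
m=(P[...,2]>.105)&(P[...,2]<.14)&(abs(P[...,0]-.6)<.04)&(abs(P[...,1]-.125)<.05);Q=P[m]
print(len(Q),Q.mean(0),Q.min(0),np.percentile(Q,98,0), .1142+(Q[:,0].mean()-.5246)*np.tan(np.radians(6.3)))
E
```

```text
t 18.8167 axis pt [0.524  0.1144 0.1137] j [-0.39  0.4   1.8   0.7   1.46  0.8 ] F [-0.2  0.  -7.2]
shift in tool cm (now): [0.05 0.74 0.49] after turn: [0.05 0.74 0.49] turn deg: [-0.04  0.23  0.07]
172 [0.58921528 0.12276293 0.12531815] [0.56005592 0.08765274 0.10684024] [0.62167875 0.14466683 0.13521052] 0.1213335931921884
```

move_arm:
  commands:
    - {"delta_pos":[0,0.2,0.13],"delta_rot":[0,0,0]}
    - {"delta_pos":[0,0.2,0.13],"delta_rot":[0,0,0]}
    - {"delta_pos":[0,0.17,0.11],"delta_rot":[0,0,0]}
    - {"delta_pos":[0,0.1,0.08],"delta_rot":[0,0,0]}
    - {"delta_pos":[0,0,0],"delta_rot":[0,0,0]}
    - {"delta_pos":[0,0,0],"delta_rot":[0,0,0]}

```text
time: 19.37
eef_pos: [0.5237, 0.1242, 0.0952]
eef_rot: [-2.321, -0.0, 0.112]
force: [-1.0, -2.6, -3.8]
finger_gap: 0.0373
grasp_force: 102.8
```

move_arm:
  commands:
    - {"delta_pos":[0,0.07,0.07],"delta_rot":[0,0,0]}
    - {"delta_pos":[0,0.07,0.07],"delta_rot":[0,0,0]}
    - {"delta_pos":[0,0,0],"delta_rot":[0,0,0]}
    - {"delta_pos":[0,0,0],"delta_rot":[0,0,0]}

```text
time: 19.7
eef_pos: [0.5238, 0.1242, 0.0951]
eef_rot: [-2.319, -0.001, 0.114]
force: [-5.3, -5.6, 7.5]
finger_gap: 0.0374
grasp_force: 104.2
```

move_arm:
  commands:
    - {"delta_pos":[0,0,0],"delta_rot":[0,0,0]}
    - {"delta_pos":[0,0,0],"delta_rot":[0,0,0]}
    - {"delta_pos":[0,0,0],"delta_rot":[0,0,0]}
    - {"delta_pos":[0,0,0],"delta_rot":[0,0,0]}
    - {"delta_pos":[0,0,0],"delta_rot":[0,0,0]}
    - {"delta_pos":[0,0,0],"delta_rot":[0,0,0]}
    - {"delta_pos":[0,0,-2],"delta_rot":[0,0,0]}
    - {"delta_pos":[0,0,-3],"delta_rot":[0,0,0]}
    - {"delta_pos":[0,0,-3],"delta_rot":[0,0,0]}
    - {"delta_pos":[0,0,-3],"delta_rot":[0,0,0]}
    - {"delta_pos":[0,0,-3],"delta_rot":[0,0,0]}
    - {"delta_pos":[0,0,0],"delta_rot":[0,0,0]}
  jaw: 1

```text
time: 20.7
eef_pos: [0.538, 0.0186, 0.1924]
eef_rot: [-2.326, -0.007, 0.109]
force: [0.6, -0.1, 0.6]
finger_gap: 0.0852
grasp_force: 0.0
```

```bash
python3 - <<'E'
from h import *
print(robot.state()['eef_pos'],robot.state()['force'])
p,d=robot.snapshot("top");P=cloud("top",d)
m=(P[...,2]>.108)&(P[...,2]<.14)&(abs(P[...,0]-.53)<.11)&(abs(P[...,1]-.115)<.045);Q=P[m]
Q=Q[Q[:,0]<.645];f=np.polyfit(Q[:,0],Q[:,1],1);yw=np.arctan(f[0]);xm=(Q[:,0].min()+Q[:,0].max())/2
print(len(Q),"yaw",np.degrees(yw),"x",Q[:,0].min(),Q[:,0].max(),"mid",xm,np.polyval(f,xm),"z98",np.percentile(Q[:,2],[50,98]))
c0=np.array([xm,np.polyval(f,xm),.105]);ax=np.array([np.cos(yw),np.sin(yw),0]);up=np.array([0,0,1.]);L=np.cross(up,ax)
for n in("top","side"):
    g=cv2.cvtColor(robot.snapshot(n)[0],cv2.COLOR_BGR2GRAY).astype(np.float32)
    c=robot.calibration(n);C=-np.array(c['R']).T@np.array(c['t'])
    v=C-(c0+.08*ax);v-=ax*(v@ax);v/=np.linalg.norm(v);w=np.cross(v,ax)
    off=np.arange(-.03,.0301,.001);pr=[]
    for t in np.arange(.066,.092,.004):
        uv=proj(n,[c0+t*ax+o*w+v*.012 for o in off]).astype(np.float32)
        pr.append(cv2.remap(g,uv[None,:,0],uv[None,:,1],cv2.INTER_CUBIC)[0])
    print(n,"view tilt",np.degrees(np.arctan2(v@L,v@up)).round(1),[(round(o*1000),int(b)) for o,b in zip(off,np.mean(pr,0))])
p2=robot.snapshot("side")[0]
u,v=proj("top",c0)[0].astype(int);u2,v2=proj("side",c0)[0].astype(int)
cv2.imwrite("pics/c6.png",np.hstack([cv2.resize(a,None,fx=5,fy=5,interpolation=2) for a in(p[v-40:v+40,u-35:u+35],p2[v2-40:v2+40,u2-45:u2+35])]))
E
```

```text
[0.53799402 0.01862982 0.19235898] [ 0.64942292 -0.13707524  0.55209336]
583 yaw 6.3883490186259335 x 0.4235694856375422 0.6245159052719693 mid 0.5240426954547558 0.11323099716454549 z98 [0.1207707  0.12968613]
top view tilt -6.4 [(-30, 80), (-29, 80), (-28, 80), (-27, 79), (-26, 80), (-25, 80), (-24, 80), (-23, 80), (-22, 81), (-21, 82), (-20, 83), (-19, 87), (-18, 93), (-17, 99), (-16, 105), (-15, 112), (-14, 117), (-13, 121), (-12, 125), (-11, 129), (-10, 132), (-9, 135), (-8, 139), (-7, 143), (-6, 147), (-5, 146), (-4, 141), (-3, 131), (-2, 119), (-1, 109), (0, 102), (1, 99), (2, 98), (3, 97), (4, 95), (5, 95), (6, 96), (7, 101), (8, 107), (9, 114), (10, 120), (11, 124), (12, 126), (13, 125), (14, 122), (15, 119), (16, 114), (17, 108), (18, 101), (19, 95), (20, 89), (21, 84), (22, 80), (23, 77), (24, 76), (25, 75), (26, 75), (27, 75), (28, 75), (29, 76), (30, 76)]
side view tilt 40.2 [(-30, 145), (-29, 145), (-28, 144), (-27, 144), (-26, 143), (-25, 141), (-24, 138), (-23, 137), (-22, 138), (-21, 141), (-20, 142), (-19, 137), (-18, 128), (-17, 117), (-16, 108), (-15, 101), (-14, 93), (-13, 88), (-12, 88), (-11, 95), (-10, 110), (-9, 128), (-8, 143), (-7, 150), (-6, 152), (-5, 151), (-4, 149), (-3, 147), (-2, 144), (-1, 140), (0, 137), (1, 133), (2, 128), (3, 122), (4, 117), (5, 113), (6, 111), (7, 110), (8, 109), (9, 108), (10, 107), (11, 105), (12, 103), (13, 101), (14, 98), (15, 94), (16, 89), (17, 81), (18, 69), (19, 58), (20, 49), (21, 46), (22, 45), (23, 46), (24, 46), (25, 46), (26, 46), (27, 46), (28, 47), (29, 47), (30, 48)]
```

View pics/c6.png

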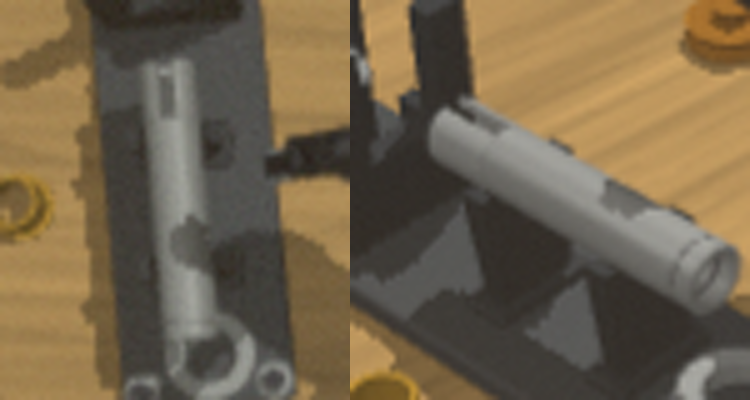

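Top and side both show the stub seated in the saddles, slot near the fork. The top-view profile puts the keyway within about 1° of up, and the coarser side view reads up to about 7° off, still inside the 11° limit. The arm is clear, so I'm handing in.

```bash
python3 -c "
from cell import robot
print(robot.job_done())"
```

```text
the job is handed in; nothing more can be done
None
```

The axle stub lies in both V-saddles, slotted end towards the fork and about centred. Its keyway is up to within about 1° by the top view (at most about 7° by the rougher side view), and the job was handed in at about 21 s with no verdict returned.

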